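# Open the lab waste bin with its press lever

### The job

Open the yellow waste bin for a colleague: push the green plate of the safety catch fully home towards the lever, then press the lever's red paddle down to its rubber stop so that the lever lifts the heavy steel flap, and finish while still holding it down with the flap open. Only push and press with the fingers: grip nothing, do not touch the flap itself, do not lift the lever out of its bearing, and leave the bottle, the pot and the case where they stand.

Things in the scene. Friction and masses are not known exactly. Their poses are not given: they have to be found in the camera images.
- station: Fixed waste station. Origin on the bench straight below the lever's pin; +x runs to the yellow bin (140 x 210 x 72 mm high, x +105 to +245). Base plate 12 mm thick, x -180 to +120, y -50 to +50; grey bearing cheeks 112 mm high at the origin, with open-topped slots; rubber stop under the arm at x -145, top 45 mm up; catch on a cross plate at x -130 to -70, y to +175 mm.
- lever: Loose lever, 0.8 kg, resting by its cross pin in the bearing. Origin on the pin; axes parallel to the station's at rest. Its arm (25 x 12 mm) slopes up 0.32 rad towards -x to the red paddle; its short steel toe (85 mm to +x) lies under the flap's lip. Pressing the paddle turns it about y by 0.57 rad to the rubber stop; with the catch not home the blue block stops it after about 0.05 rad.
- paddle (a point): Middle of the upper face of the red paddle (70 mm along the lever, 80 mm wide, 10 mm thick), 210 mm from the pin. At rest about 164 mm above the bench, on the stop about 47 mm, and within 15 mm of the same horizontal place all the way down. Takes roughly 5 to 10 N to press while the flap lifts; comes back up when let go.
- pivot (a point): Middle of the lever's cross pin, in its bearing; 90 mm above the bench.
- catch (a joint): Safety catch slide, in m: 0 to 0.006 at the start (blue block, 28 mm wide, under the lever's arm), 0.040 fully home (block clear of the arm). It grows as the green plate is pushed along the station's -y towards the lever. Friction about 2 N, stays where it is left.
- catch_plate (a point): Middle of the outer (+y) face of the green upright push plate: 50 mm wide along x, 12 mm thick, its top 22 mm above and its lower edge about 40 mm below this point, which is 65 mm above the bench. At catch 0 it lies at station x = -100, y = +145 mm; it slides 40 mm along -y.
- flap (a joint): Hinge of the steel flap over the bin, in rad: 0 shut (horizontal); about 0.27 with the lever on its stop. It falls shut when the lever is let go.
- flap_lip (a point): Middle of the free front edge of the steel flap (200 mm wide, 174 mm long, 8 mm thick, 2.2 kg, hinged at the bin's far side), above the lever's toe; 78 mm above the bench when shut.
- wash_bottle: White bottle, 60 mm in diameter, 130 mm tall, standing loose; origin at the centre of its underside. Bystander.
- yellow_pot: Yellow pot with a red cap, 60 mm in diameter, 75 mm tall, standing loose; origin at the centre of its underside. Bystander.
- case: Grey flat case, 120 x 75 x 30 mm high, lying loose; origin at the centre of its underside. Bystander.

How it is judged:
By the outcome, as a careful person would: the job done as asked, in the order asked, and still so for the second after the job is handed in, while the arm keeps its last pose, push and grip.
It also fails if it takes over 40 s, if anything falls off the work surface, if the arm or the gripper's body presses on something with over 40 N, if the wrist force passes 120 N, or if a joint passes its speed limit or range.

### The arm

A 6-joint arm with a two-finger parallel gripper is mounted at the origin on the work surface. World frame = base frame: x ahead of the robot, y to its left, z up, the work surface at z = 0. Lengths are in mm, angles in rad, forces in N, time in s.
With the tool pointing down it reaches from about 350 to 975 mm from the base axis. Payload 7.1 kg.
Tool frame: the origin (TCP) lies at the very end of the fingers, on their centre line; the grasp point (between the pads) lies 19 mm behind it; z points along the fingers, y is the line along which they close (so a half turn about z gives the same grasp; the last joint's range is limited). The gripper opens to 88 mm and grips with 3 to 60 N. Pads are 20 mm wide; open, the fingers measure 115 mm over their backs; the gripper's body (75 mm by 178 mm) begins 61 mm behind the grasp point.
Start: joints at [1.297, 0.423, 1.63, -0, 1.089, -0.019], TCP at [157.501, 604.813, 222.675] pointing down, gripper open.
Joint ranges: [-3, 3], [-0.9, 2.11], [0.09, 2.58], [-1.31, 4.45], [0.11, 2.69], [-2.54, 2.54]. Speed limits (rad/s): [2.39, 2.39, 3.01, 3.14, 3.14, 3.14].

### API

Orientations are given as a rotation vector (axis times angle).
In Python, from cell import sensors, grab_frame, camera_info, workorder gives the robot as it stands.
- The arm moves only by the tool jog_arm, never from a script. Its argument "series" is a list of rows, each a list of 7 numbers: the shift along the tool's x, y, z in cm, then the turn, a rotation vector about the tool's x, y, z in degrees, then the opening in per cent of the stroke, from 0 (shut) to 100 (fully open). In form: [[dx, dy, dz, rx, ry, rz, grip], ...]. A call has 1 to 5 rows; each row shifts and turns the commanded pose from where the row before left it, along the tool's axes as they then stand; what a row does not reach is not made up. A row lasts 1/8 s, in which the tool goes at most 62.5 mm and 10.7 degrees, less where a joint would pass 70% of its speed; a pose out of reach is approached as far as the arm can. A call with a gripper value outside its range is refused whole. The fingers move at their own pace and stop on an object; the grip force is fixed at half the most. Time passes only in rows, so rows that do not move let the fingers close. It gives the time, the measured TCP pose, the force, the opening and the grip force at its end, in the units of the state.
- sensors.state(): the state, without advancing time (a new reading comes with each control period).
- grab_frame(name): name is "scene" or "side" or "wrist"; returns the picture (480x640x3 uint8, red, green, blue); there is no depth.
- camera_info(name): a dict with "fx", "fy", "cx", "cy" (pixels), "distortion" ([k1, k2, p1, p2, k3] as OpenCV has them; the pictures are not rectified), "T" (4x4, takes a point from camera to world coordinates). Camera axes: x right, y down, z forward; pixel columns grow to the right and rows downward; lengths in mm; the calibration is good to about 2 mm. A picture is of the moment at which its call begins: read the wrist's pose just before it. camera_info takes no time and is no camera call; for the wrist camera it gives the pose at the moment of the call.
- workorder.job_done(): hands the job in; it is judged then, once.
The state is a dict: "time_s": time; "qpos": joint angles; "qvel": joint speeds; "joint_efforts": joint torques, N m; "tcp_pos": TCP position; "orientation": TCP orientation; "ft_force": force on the tool from outside, world axes, zero at the start; "moment": the same for the moment, N m; "grip_width": finger opening in mm; "finger_force": force on a finger pad.
Only numpy, scipy, OpenCV 4.12 (cv2) and the standard library are available. Lean on these libraries where they do the work, as an engineer would, in place of code of your own. Each camera call takes 0.05 s, during which the arm holds its last target. There are 200 camera calls.

## Working session

There is one attempt and no reset: what is moved stays moved. The work goes in short steps, Python scripts to look and compute and a tool call to move; the robot and the scene stay as the last step left them, time stands still between calls to the robot, and variables do not carry over. Pictures are saved under pics/ and viewed, at most 10 in all, crops included, and the job is handed in when it is done.

Besides the shell and the picture viewer there is one more tool, called after ">>>" as name([rows], argument=value, ...), one row to a line, values as JSON. jog_arm: Moves the arm, as the interface text tells. Its arguments: {"type":"object","properties":{"series":{"type":"array"}},"required":["series"]}

```bash
mkdir -p pics; python3 - <<'E'
from cell import sensors, grab_frame, camera_info
import cv2,numpy as np
for n in("scene","side"):
    cv2.imwrite(f"pics/{n}0.png",grab_frame(n)[:,:,::-1]); c=camera_info(n); print(n,c["fx"],c["fy"],c["distortion"],np.round(c["T"],3).tolist())
s=sensors.state();print(s["time_s"],s["tcp_pos"],s["orientation"],s["grip_width"],s["ft_force"])
E
```

```text
scene 459.87202658244877 459.87202658244877 [-0.09265326  0.          0.          0.          0.        ] [[-0.691, 0.573, -0.441, 922.963], [0.723, 0.533, -0.439, 308.324], [-0.016, -0.622, -0.783, 664.229], [0.0, 0.0, 0.0, 1.0]]
side 475.17268811932854 475.17268811932854 [-0.02199269  0.          0.          0.          0.        ] [[-0.948, -0.208, 0.243, 406.269], [-0.319, 0.589, -0.742, 649.555], [0.011, -0.781, -0.625, 665.723], [0.0, 0.0, 0.0, 1.0]]
0.1 [157.37194503 604.37373065 222.00747492] [-3.99187708e-01 -3.11590908e+00  2.04819933e-03] 87.94030137928954 [-0.37264892 -0.2127497  -0.53175518]
```

View pics/scene0.png

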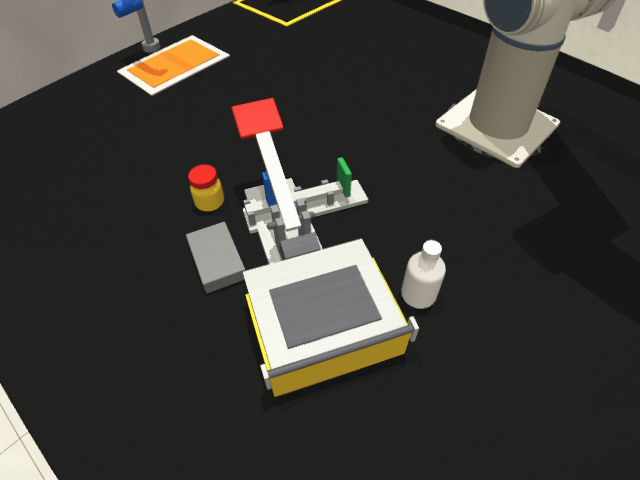

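View pics/side0.png

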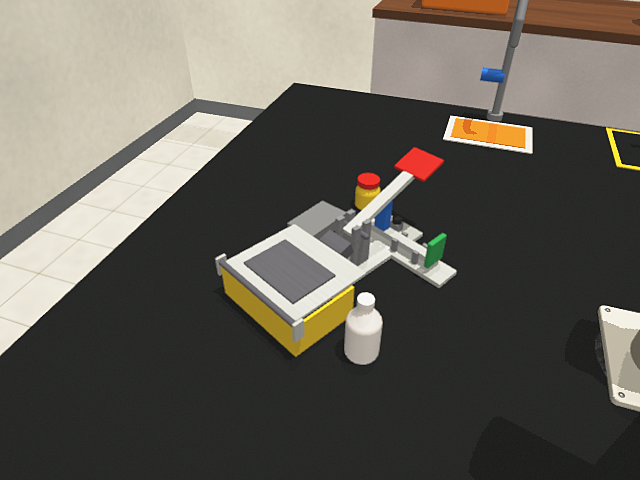

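Scene: paddle middle at about (257,117), green plate at about (344,178), bin flap from (244,270) to (361,241). Side: paddle at (419,164), plate at (436,250). Enlarging both views.

```bash
python3 - <<'E'
import cv2,numpy as np
a=cv2.imread("pics/scene0.png")[90:240,225:375];b=cv2.imread("pics/side0.png")[140:290,330:480]
f=lambda i:cv2.resize(i,(600,600),interpolation=cv2.INTER_CUBIC)
cv2.imwrite("pics/crop_a.png",f(a));cv2.imwrite("pics/crop_b.png",f(b))
E
```

```text
(no output)
```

View pics/crop_a.png

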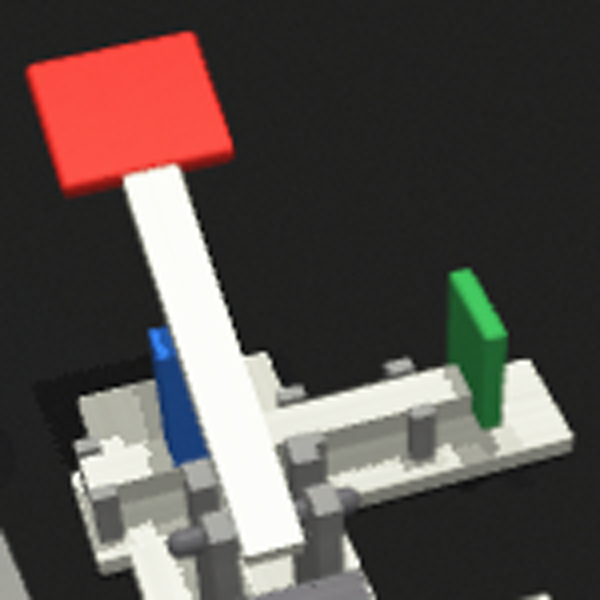

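View pics/crop_b.png

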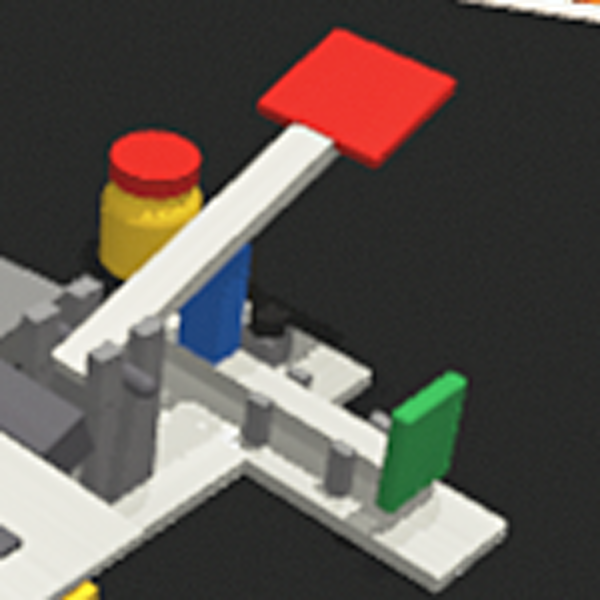

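```bash
cat >h.py <<'E'
import numpy as np,cv2
from cell import camera_info,sensors
def proj(P,n):
    c=camera_info(n);T=np.linalg.inv(np.array(c["T"]))
    K=np.array([[c["fx"],0,c["cx"]],[0,c["fy"],c["cy"]],[0,0,1]])
    return cv2.projectPoints(np.array(P,float),cv2.Rodrigues(T[:3,:3])[0],T[:3,3],K,np.array(c["distortion"]))[0][:,0]
def st(P,p):
    c,s=np.cos(p[2]),np.sin(p[2]);P=np.array(P,float)
    return np.c_[p[0]+c*P[:,0]-s*P[:,1],p[1]+s*P[:,0]+c*P[:,1],P[:,2]]
E
python3 - <<'E'
from h import *
from scipy.optimize import least_squares
c,s=np.cos(.32),np.sin(.32)
pad=[[-a*c+8*s,y,90+a*s+8*c] for a,y in((245,-40),(245,40),(175,40),(175,-40))]
base=[[-70,175,12],[-130,175,12]]
pts=lambda p:st(pad+base+[[-75,145-p[3],87],[-125,145-p[3],87]],p)
A=np.array([(27,68),(193,33),(233,153),(65,190),(573,436),(530,360),(506,337),(468,270)])/4+[225,90]
B=np.array([(340,28),(457,83),(377,163),(259,103),(435,577),(507,524),(405,422),(466,381)])/4+[330,140]
r=lambda p:np.r_[proj(pts(p),"scene")-A,proj(pts(p),"side")-B].ravel()
f=min((least_squares(r,[500,0,y,0],x_scale=[100,100,1,10]) for y in(0,1.5,3,-1.5)),key=lambda f:f.cost);p=f.x
print(p,f.cost);print(r(p).reshape(-1,2).round(1).tolist())
np.save("p.npy",p)
print(st([[-197,0,164],[-100,145-p[3],65],[0,0,90]],p).round(1))
R=cv2.Rodrigues(np.array(sensors.state()["orientation"]))[0];print(R.round(3))
# bottle etc rough: base pixel to bench
E
```

```text
[595.08642337 -78.52138088   1.08272824   7.23269401] 16.226474767363573
[[-0.0, -1.9], [0.9, -2.0], [1.4, -1.5], [-0.2, -1.1], [0.8, -0.1], [0.3, -1.2], [0.5, -1.0], [0.4, -1.4], [-1.4, -0.5], [-0.6, -0.8], [-1.6, -0.5], [-1.9, -0.1], [-0.4, 1.0], [-0.7, 0.2], [-1.0, 0.5], [-0.9, -0.2]]
[[ 502.7 -252.5  164. ]
 [ 426.5 -102.2   65. ]
 [ 595.1  -78.5   90. ]]
[[-0.968  0.252 -0.   ]
 [ 0.252  0.968 -0.001]
 [ 0.    -0.001 -1.   ]]
```

```bash
cat >>h.py <<'E'
def go(P):
    s=sensors.state();R=cv2.Rodrigues(np.array(s["orientation"]))[0];p=np.load("p.npy")
    print("t",s["time_s"],"F",np.round(s["ft_force"],1),"w",round(s["grip_width"],1))
    c,sn=np.cos(p[2]),np.sin(p[2]);t=np.array(s["tcp_pos"]);d=t[:2]-p[:2]
    print("tcp station",[round(c*d[0]+sn*d[1],1),round(-sn*d[0]+c*d[1],1),round(t[2],1)],"R",R.round(3).tolist())
    for q in P:print(q,(R.T@(np.array(q)-t)/10).round(2))
E

```

>>> jog_arm([
  [0,0,0,0,0,6.7,0],
  [0,0,0,0,0,6.7,0],
  [0,0,0,0,0,0,0],
])

```text
time_s: 0.48
tcp_pos: [157.4, 604.6, 222.3]
orientation: [0.758, 3.049, -0.001]
ft_force: [0.1, 0.2, -0.3]
grip_width: 61.1
finger_force: 0.0
```

```bash
python3 - <<'E'
from h import *
p=np.load("p.npy");go([[450,300,222]]+st([[-100,172,222],[-100,172,45]],p).tolist())
E
```

```text
t 0.475 F [ 0.1  0.2 -0.3] w 61.1
tcp station [np.float64(398.1), np.float64(706.9), np.float64(222.3)] R [[-0.883, 0.469, -0.0], [0.469, 0.883, -0.001], [-0.0, -0.001, -1.0]]
[450, 300, 222] [-40.12 -13.2    0.05]
[396.2770291210416, -86.19111096150388, 222.0] [-53.46 -49.83   0.08]
[396.2770291210416, -86.19111096150388, 45.0] [-53.46 -49.82  17.78]
```

>>> jog_arm([
  [-5,-1.65,0,0,0,0,0],
  [-5,-1.65,0,0,0,0,0],
  [-5,-1.65,0,0,0,0,0],
  [-5,-1.65,0,0,0,0,0],
  [-5,-1.65,0,0,0,0,0],
])

```text
time_s: 1.1
tcp_pos: [340.5, 413.3, 222.7]
orientation: [0.755, 3.049, 0.0]
ft_force: [-0.4, 0.5, -0.4]
grip_width: 11.2
finger_force: 0.0
```

>>> jog_arm([
  [-5,-1.65,0,0,0,0,0],
  [-5,-1.65,0,0,0,0,0],
  [-5,-1.65,0,0,0,0,0],
  [-1.9,-5.2,0,0,0,0,0],
  [-1.9,-5.2,0,0,0,0,0],
])

```text
time_s: 1.72
tcp_pos: [433.4, 189.1, 222.4]
orientation: [-0.756, -3.049, 0.0]
ft_force: [0.0, -0.9, 0.2]
grip_width: 0.3
finger_force: 0.0
```

>>> jog_arm([
  [-1.9,-5.2,0,0,0,0,0],
  [-1.9,-5.2,0,0,0,0,0],
  [-1.9,-5.2,0,0,0,0,0],
  [-1.9,-5.2,0,0,0,0,0],
  [0,0,0,0,0,0,0],
])

```text
time_s: 2.35
tcp_pos: [402.3, -31.4, 222.8]
orientation: [0.765, 3.047, -0.001]
ft_force: [-0.5, 0.1, -0.2]
grip_width: 0.1
finger_force: 0.0
```

```bash
python3 - <<'E'
from h import *
p=np.load("p.npy");go(st([[-100,172,222],[-100,172,45]],p).tolist())
E
```

```text
t 2.35 F [-0.5  0.1 -0.2] w 0.1
tcp station [np.float64(-48.8), np.float64(192.4), np.float64(222.8)] R [[-0.881, 0.472, 0.0], [0.472, 0.881, -0.0], [-0.0, -0.0, -1.0]]
[396.2770291210416, -86.19111096150388, 222.0] [-2.06 -5.11  0.08]
[396.2770291210416, -86.19111096150388, 45.0] [-2.06 -5.11 17.78]
```

>>> jog_arm([
  [-1,-2.6,0,0,0,0,0],
  [-1,-2.5,0,0,0,0,0],
  [0,0,4,0,0,0,0],
  [0,0,4,0,0,0,0],
  [0,0,4,0,0,0,0],
])

```text
time_s: 2.98
tcp_pos: [397.2, -82.2, 101.7]
orientation: [0.755, 3.048, 0.0]
ft_force: [0.0, 0.1, 0.4]
grip_width: 0.1
finger_force: 0.0
```

```bash
python3 - <<'E'
from h import *
from cell import grab_frame
p=np.load("p.npy");go(st([[-100,172,45],[-100,158,45]],p).tolist())
a=grab_frame("side")[160:310,370:520,::-1];b=grab_frame("scene")[90:240,280:430,::-1]
f=lambda i:cv2.resize(i,(400,400),interpolation=cv2.INTER_CUBIC)
cv2.imwrite("pics/c1.png",np.hstack([f(b),f(a)]))
E
```

```text
t 2.975 F [0.  0.1 0.4] w 0.1
tcp station [np.float64(-96.0), np.float64(173.1), np.float64(101.7)] R [[-0.884, 0.467, 0.001], [0.467, 0.884, -0.0], [-0.001, 0.0, -1.0]]
[396.2770291210416, -86.19111096150388, 45.0] [-0.1  -0.4   5.67]
[408.6423950127318, -92.75599682225, 45.0] [-1.5  -0.41  5.68]
```

View pics/c1.png

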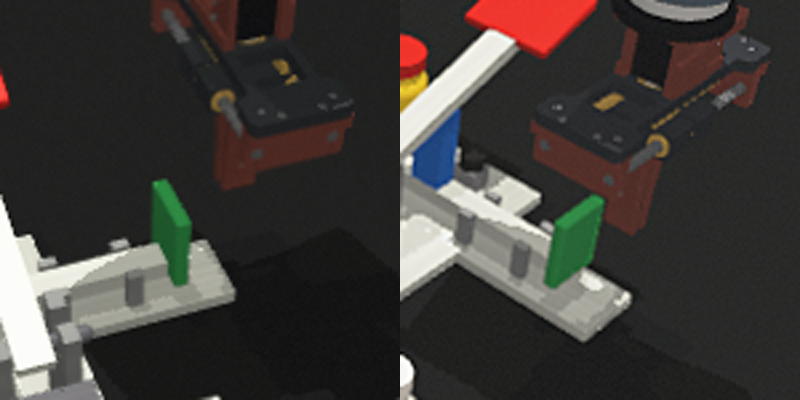

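The fingertips (scene about (368,159), side about (605,246)) hang outside and above the green plate. I'll check them against the projected TCP.

```bash
python3 - <<'E'
from h import *
p=np.load("p.npy");t=sensors.state()["tcp_pos"]
P=[t]+st([[-100,138,87],[-95,138,102]],p).tolist()
print((proj(P,"scene")-[280,90])*400/150,(proj(P,"side")-[370,160])*400/150)
E
```

```text
[[232.79843575 175.5417737 ]
 [179.25829652 198.6528405 ]
 [182.57831748 186.84514778]] [[225.75878755 227.27501617]
 [181.71606803 214.59420473]
 [180.80369819 201.36584239]]
```

>>> jog_arm([
  [-0.1,-0.4,2.8,0,0,0,0],
  [0,0,2.8,0,0,0,0],
  [-1,0,0,0,0,0,0],
  [-1,0,0,0,0,0,0],
  [-0.5,0,0,0,0,0,0],
])

```text
time_s: 3.7
tcp_pos: [419.2, -99.0, 48.0]
orientation: [0.759, 3.047, 0.0]
ft_force: [-1.8, 1.0, 1.4]
grip_width: 0.6
finger_force: 1.1
```

>>> jog_arm([
  [-0.6,0,0,0,0,0,0],
  [-0.6,0,0,0,0,0,0],
  [-0.5,0,0,0,0,0,0],
  [-0.5,0,0,0,0,0,0],
  [0,0,0,0,0,0,0],
])

```text
time_s: 4.32
tcp_pos: [437.8, -109.3, 46.6]
orientation: [0.76, 3.047, -0.0]
ft_force: [-0.1, -0.3, -0.3]
grip_width: 0.7
finger_force: 0.0
```

```bash
python3 - <<'E'
from h import *
p=np.load("p.npy");go(st([[-100,115,45]],p).tolist())
E
```

```text
t 4.325 F [-0.1 -0.3 -0.3] w 0.7
tcp station [np.float64(-101.0), np.float64(124.4), np.float64(46.6)] R [[-0.883, 0.47, 0.001], [0.47, 0.883, -0.0], [-0.001, 0.0, -1.0]]
[446.62173310863744, -112.9195748231131, 45.0] [-0.94  0.1   0.17]
```

>>> jog_arm([
  [-0.4,0,0,0,0,0,0],
  [-0.3,0,0,0,0,0,0],
  [-0.2,0,0,0,0,0,0],
])

```text
time_s: 4.7
tcp_pos: [445.1, -113.2, 46.6]
orientation: [-0.76, -3.048, -0.0]
ft_force: [-1.2, 1.8, 0.8]
grip_width: 0.5
finger_force: 1.0
```

>>> jog_arm([
  [-0.2,0,0,0,0,0,0],
  [-0.1,0,0,0,0,0,0],
])

```text
time_s: 4.95
tcp_pos: [445.3, -113.5, 46.4]
orientation: [-0.759, -3.043, -0.001]
ft_force: [-8.7, 9.0, 10.5]
grip_width: 0.4
finger_force: 5.9
```

>>> jog_arm([
  [-0.1,0,0,0,0,0,0],
  [-0.1,0,0,0,0,0,0],
])

```text
time_s: 5.2
tcp_pos: [445.2, -113.6, 46.3]
orientation: [-0.758, -3.039, -0.002]
ft_force: [-13.4, 11.3, 13.3]
grip_width: 0.3
finger_force: 8.7
```

```bash
python3 - <<'E'
from h import *
from cell import grab_frame
p=np.load("p.npy");go([])
a=grab_frame("side")[170:290,330:480,::-1];b=grab_frame("scene")[120:240,235:385,::-1]
f=lambda i:cv2.resize(i,(750,600),interpolation=cv2.INTER_CUBIC)
cv2.imwrite("pics/c2.png",cv2.resize(np.vstack([b,a]),(600,600*240//150))[:,:][:960] if 0 else cv2.resize(np.hstack([b,a]),(800,320),interpolation=cv2.INTER_CUBIC))
E
```

```text
t 5.2 F [-13.4  11.3  13.3] w 0.3
tcp station [np.float64(-101.3), np.float64(116.0), np.float64(46.3)] R [[-0.883, 0.47, -0.008], [0.47, 0.883, 0.003], [0.009, -0.001, -1.0]]
```

View pics/c2.png

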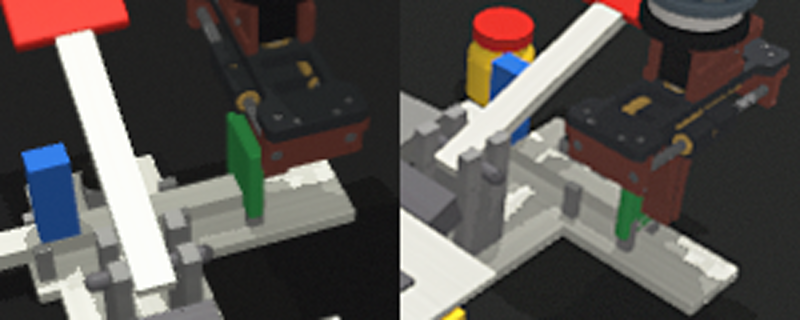

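The blue block now stands clear of the arm and the green plate sits against the inner guide post (scene crop about (245,165)). The slide stopped moving while the force rose, so it is home. I'll back off and go above the paddle.

>>> jog_arm([
  [1,0,0,0,0,0,0],
  [1.5,0,0,0,0,0,0],
  [0,0,-5.5,0,0,0,0],
  [0,0,-5.5,0,0,0,0],
  [0,0,-5.5,0,0,0,0],
])

```text
time_s: 5.92
tcp_pos: [426.9, -103.7, 213.3]
orientation: [0.76, 3.048, -0.0]
ft_force: [0.3, -0.5, 0.2]
grip_width: 0.4
finger_force: 0.0
```

>>> jog_arm([
  [-4.6,-3.2,0,0,0,0,0],
  [-4.6,-3.2,0,0,0,0,0],
  [-4.6,-3.2,0,0,0,0,0],
  [0,0,0,0,0,0,0],
])

```text
time_s: 6.42
tcp_pos: [505.4, -256.2, 211.5]
orientation: [0.764, 3.045, -0.001]
ft_force: [-0.7, 0.4, -0.3]
grip_width: 0.2
finger_force: 0.0
```

```bash
python3 - <<'E'
from h import *
p=np.load("p.npy");go(st([[-200,0,164],[-200,0,47]],p).tolist())
E
```

```text
t 6.425 F [-0.7  0.4 -0.3] w 0.2
tcp station [np.float64(-199.0), np.float64(-4.1), np.float64(211.5)] R [[-0.882, 0.472, 0.002], [0.472, 0.882, -0.001], [-0.002, -0.0, -1.0]]
[501.3023396421919, -255.16946504845774, 164.0] [ 0.42 -0.1   4.75]
[501.3023396421919, -255.16946504845774, 47.0] [ 0.45 -0.09 16.45]
```

>>> jog_arm([
  [0.4,0,2,0,0,0,0],
  [0,0,1.8,0,0,0,0],
  [0,0,1,0,0,0,0],
  [0,0,1,0,0,0,0],
  [0,0,1,0,0,0,0],
])

```text
time_s: 7.05
tcp_pos: [501.2, -252.1, 144.2]
orientation: [0.759, 3.047, -0.002]
ft_force: [-2.2, -2.8, 8.2]
grip_width: 0.6
finger_force: 3.5
```

>>> jog_arm([
  [0,0,1,0,0,0,0],
  [0,0,1,0,0,0,0],
  [0,0,1,0,0,0,0],
  [0,0,1,0,0,0,0],
])

```text
time_s: 7.55
tcp_pos: [501.5, -252.9, 104.6]
orientation: [0.758, 3.046, -0.004]
ft_force: [-3.5, -5.4, 8.9]
grip_width: 0.8
finger_force: 4.3
```

```bash
python3 - <<'E'
from h import *
p=np.load("p.npy");go(st([[-200,0,47]],p).tolist())
E
```

```text
t 7.55 F [-3.5 -5.4  8.9] w 0.8
tcp station [np.float64(-197.9), np.float64(0.9), np.float64(104.6)] R [[-0.883, 0.469, 0.002], [0.469, 0.883, -0.003], [-0.003, -0.002, -1.0]]
[501.3023396421919, -255.16946504845774, 47.0] [-0.07 -0.2   5.76]
```

>>> jog_arm([
  [0,0,1,0,0,0,0],
  [0,-0.1,1,0,0,0,0],
  [0,-0.1,1,0,0,0,0],
  [0,0,1,0,0,0,0],
  [0,0,0.8,0,0,0,0],
])

```text
time_s: 8.18
tcp_pos: [501.5, -253.2, 56.6]
orientation: [0.759, 3.045, 0.0]
ft_force: [1.4, 4.2, 9.3]
grip_width: 0.8
finger_force: 4.4
```

>>> jog_arm([
  [0,0,0.5,0,0,0,0],
  [0,0,0.3,0,0,0,0],
])

```text
time_s: 8.43
tcp_pos: [501.9, -253.0, 49.5]
orientation: [0.76, 3.045, 0.001]
ft_force: [-3.7, 9.6, 36.4]
grip_width: 0.5
finger_force: 17.0
```

>>> jog_arm([
  [0,0,0.2,0,0,0,0],
  [0,0,0,0,0,0,0],
])

```text
time_s: 8.68
tcp_pos: [501.9, -253.0, 49.3]
orientation: [0.759, 3.044, 0.001]
ft_force: [-4.6, 9.4, 36.1]
grip_width: 0.4
finger_force: 16.6
```

```bash
python3 - <<'E'
from h import *
from cell import grab_frame
a=grab_frame("side")[120:380,200:500,::-1];b=grab_frame("scene")[120:380,180:480,::-1]
cv2.imwrite("pics/c3.png",cv2.resize(np.hstack([b,a]),(800,347),interpolation=cv2.INTER_CUBIC));go([])
E
```

```text
t 8.775 F [-4.2  9.  35.5] w 0.4
tcp station [np.float64(-197.8), np.float64(0.4), np.float64(49.3)] R [[-0.883, 0.47, 0.004], [0.47, 0.883, -0.001], [-0.004, 0.001, -1.0]]
```

View pics/c3.png

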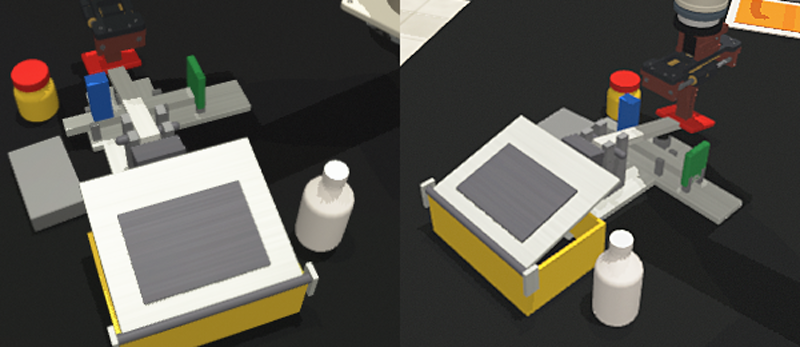

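The flap is open, the paddle is down on its stop, the catch is home, and the bottle, pot and case stand where they were. Handing in.

```bash
python3 -c "
from cell import workorder;print(workorder.job_done())"
```

```text
the job is handed in; nothing more can be done
None
```

The green catch plate is pushed home, and the red paddle is held down on its stop at about 36 N with the flap open; I handed the job in at about 9 s on the robot's clock, and no verdict came back.

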